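# Hang a fuse-tube cradle on a slotted upright and load it

### The arm

A 6-joint arm with a two-finger parallel gripper is mounted at the origin on the work surface. World frame = base frame: x ahead of the robot, y to its left, z up, the work surface at z = 0. Lengths are in m, angles in rad, forces in N, time in s.
With the tool pointing down it reaches from about 0.3 to 0.875 m from the base axis. Payload 6.4 kg.
Tool frame: the origin (TCP) lies midway between the tips of the shut fingers; the grasp point (between the pads) lies 19 mm behind it; y points along the fingers, z is the direction in which the jaws open and shut, and the axes are right-handed (so a half turn about y gives the same grasp; the last joint's range is limited). The gripper opens to 85 mm and grips with 20 to 120 N. Pads are 22 mm wide; open, the fingers measure 114 mm over their backs; the gripper's body (76 mm by 85 mm) begins 54 mm behind the grasp point. The pads swing forward as they close: fully open they stand 13 mm farther back than shut.
Start: joints at [-1.333, 0.181, 1.607, -0, 1.354, -0.206], TCP at [0.247, -0.519, 0.231] pointing down, gripper open.
Joint ranges: [-2.99, 2.99], [-0.89, 2.07], [0.3, 2.58], [-1.14, 4.28], [0, 2.63], [-3.12, 3.12]. Speed limits (rad/s): [2.57, 2.57, 3.01, 3.14, 3.14, 3.14].

### API

Orientations are given as a unit quaternion [w, x, y, z].
In Python, from bench import ctrl gives the robot as it stands. The module is installed in compiled form; this text tells all that it offers.
- The arm moves only by the shell command python3 -m pendant 'ROWS' [OPENING] [FORCE]. ROWS is JSON, a list of rows, each a list of 4 numbers: the shift along the tool's x, y, z in m, then the turn about the tool's y in degrees. In form: [[dx, dy, dz, yaw], ...]. A call has 1 to 10 rows; each row is the pose to reach, as a shift and turn from the pose measured when the call began, along the tool's axes at that moment; what a row does not reach only later rows make up. A row lasts 1/10 s, in which the tool goes at most 50 mm and 8.59 degrees, less where a joint would pass 70% of its speed; a pose out of reach is approached as far as the arm can. A call with a gripper value outside its range is refused whole. OPENING is the closure, from -1 (fully open) to 1 (shut), so that 0 is half open, set as the call begins (- or left out, the last holds). The fingers move at their own pace and stop on an object; FORCE is the grip in N (left out, the last holds). Time passes only in rows, so rows that repeat a pose let the fingers close. It gives the time, the measured TCP pose, the force and the opening at its end, in the units of the state.
- ctrl.get_state(): the state, without advancing time (a new reading comes with each control period).
- ctrl.snapshot(name): name is "side" or "top" or "wrist"; returns the picture (400x640x3 uint8, red, green, blue); there is no depth.
- ctrl.get_calibration(name): a dict with "intrinsics" (3x3 intrinsics, pixels), "R" (3x3) and "t" (3): a world point X has camera coordinates R X + t. Camera axes: x right, y down, z forward; pixel columns grow to the right and rows downward; lengths in m; the calibration is good to about 2 mm. A picture is of the moment at which its call begins: read the wrist's pose just before it. get_calibration takes no time and is no camera call; for the wrist camera it gives the pose at the moment of the call.
- ctrl.hand_in(): hands the job in, once; it reports no verdict.
The state is a dict: "clock": time; "joints": joint angles; "dq": joint speeds; "joint_torque": joint torques, N m; "eef_pos": TCP position; "tool_rot": TCP orientation; "wrist_force": force on the tool from outside, world axes, zero at the start; "moment": the same for the moment, N m; "finger_gap": opening from 0.0 (shut) to 1.0 (fully open).
Only numpy, scipy, OpenCV 4.12 (cv2) and the standard library are available. Lean on these libraries where they do the work, as an engineer would, in place of code of your own. Each camera call takes 0.05 s, during which the arm holds its last target. There are 200 camera calls.

### The job

Hang the red cradle bracket on the white slotted upright: push its two hook tabs into the top two slots, then down until the hooks are fully seated and it hangs by itself. Then lay the purple glass fuse tube across the bracket's two V forks, end caps outside the forks, without letting it fall, and let go; leave everything else on the bench where it is.

Things in the scene. Friction and masses are not known exactly. Their poses are not given: they have to be found in the camera images.
- upright: White steel slotted upright, fixed, 50 mm wide, 205 mm tall, side flanges 35 mm back; dark base plate 12 mm thick, 120 mm wide, from 20 mm before the face to 110 mm behind. Origin at bench level on the centre line of the front face, which is its plane x = 0 and faces its -x, towards the robot; +x goes into the upright, z up.
- slot_top (a point): Middle of the top slot's lower edge on the upright's front face, 165 mm above the bench; axes as the upright's. Three slots, one above the other on the centre line, open behind, through the 5 mm thick face: each 13 mm wide and 27 mm tall, lower edges 65, 115 and 165 mm above the bench.
- upright_seat (a point): Point on the centre line of the upright's front face, 100 mm above the bench: where bracket_heel comes when the tabs are fully seated in the top two slots, the bracket's axes then parallel to the upright's. It hangs with a sag of 1 to 3 degrees.
- bracket: Loose red steel cradle bracket, about 0.28 kg, 157 mm long, standing on its flat underside. Origin at the underside below the grip point; +x towards the hook tabs, z up. Back plate 50 wide (y) x 80 tall x 6 mm, back face at x = +65 mm. Front foot plate 72 wide (y), 40 mm tall, x = -65 to -53 mm, carrying two V forks. Between them runs an upright web.
- bracket_heel (a point): Bottom centre of the back plate's back face: x = +65 mm, y = 0, z = 0 in the bracket's frame.
- bracket_tab (a point): Lower edge of the upper hook tab's neck at the back face: x = 65, z = 65 mm in the bracket's frame; comes to slot_top when seated. Lower tab 50 mm below. Tabs 8 mm wide, 13 mm out: neck 10 mm tall, then, past a 7 mm gap, a 6 mm thick lip hanging 10 mm below the neck. Tabs enter the slots with the bracket 10 to 17 mm above seated; pushed in to the face, it then goes straight down.
- bracket_grip (a point): Good grip point on the bracket's web, near its centre of mass: x = 0, y = 0, z = 32 mm in the bracket's frame. The web is 14 mm thick (y), z = 0 to 45 mm, x = -53 to +59 mm.
- bracket_cradle (a point): Where the middle of the tube's axis comes when lying in the V forks, along the bracket's y: x = -59, y = 0, z = 70 mm in the bracket's frame. The forks (45 degree sides, open upward, vertex z = 50 mm, tops z = 70 mm, 20 mm either side in x) stand at y = -32 and +32 mm, each 8 mm thick, with free space between them above z = 40 mm.
- tube: Loose purple glass tube of fuses, about 0.12 kg, 128 mm long along its y, glass 28 mm in diameter (92 mm of it free between the caps), with square aluminium end caps 34 x 34 mm and 18 mm long on which it lies. Origin at the underside, mid-length; z up.
- tube_mid (a point): Middle of the tube's axis, 17 mm above its underside.
- lid: Bystander: loose dusty steel receiver lid, 170 x 240 x 40 mm, origin centre of underside.
- fan: Bystander: loose tan plastic fan housing, 92 x 92 x 26 mm, origin centre of underside.
- adaptor1: Bystander: loose nickel F-connector adaptor, 22 mm across, 30 mm tall, origin centre of underside.
- adaptor2: Bystander: another such adaptor.
- driver: Bystander: loose screwdriver, 190 mm long.
- tray: Bystander: loose blue parts tray, 130 x 100 x 35 mm, origin centre of underside.
- vise_crank (a point): Obstacle: middle of the crank bar of a fixed iron bench vise, 85 mm above the bench. The bar (130 mm, slanting) is the end nearest the robot; the vise runs from it 270 mm along its own +x, 110 mm wide, 160 mm tall.
Not all that is in view belongs to the job. What is meant by the bracket is not blue, and is the smaller of those in its own colour.

How it is judged:
By the outcome, as a careful person would: the job done as asked, in the order asked, and still so for the second after the job is handed in, with the robot touching nothing.
It also fails if it takes over 64 s, if anything falls off the work surface, if the arm or the gripper's body presses on something with over 40 N, if the wrist force passes 120 N, or if a joint passes its speed limit or range.

## Working session

There is one attempt and no reset: what is moved stays moved. The work goes in short steps, Python scripts to look and compute and a shell command to move; the robot and the scene stay as the last step left them, time stands still between calls to the robot, and variables do not carry over. Pictures are saved under pics/ and viewed, about 8 in all and at most 12, crops included, and the job is handed in when it is done.

```bash
mkdir -p pics; cat > h.py <<'E'
import numpy as np, cv2
from bench import ctrl
def save(n,f,crop=None,s=1):
    im=ctrl.snapshot(n); np.save(f'pics/{f}.npy',im)
    o=im if crop is None else im[crop[1]:crop[3],crop[0]:crop[2]]
    cv2.imwrite(f'pics/{f}.png',cv2.resize(o[:,:,::-1],None,fx=s,fy=s,interpolation=cv2.INTER_CUBIC)); return im
def ray(c,u,v):
    K,R,t=[np.array(c[k]) for k in("intrinsics","R","t")]
    d=R.T@np.linalg.solve(K,[u,v,1]); return -R.T@t,d
def plane(c,u,v,z):
    o,d=ray(c,u,v); return o+d*(z-o[2])/d[2]
def proj(c,X):
    K,R,t=[np.array(c[k]) for k in("intrinsics","R","t")]
    p=K@(R@np.array(X)+t); return p[:2]/p[2]
def tri(c1,p1,c2,p2):
    o1,d1=ray(c1,*p1);o2,d2=ray(c2,*p2)
    s=np.linalg.lstsq(np.c_[d1,-d2],o2-o1,rcond=None)[0]
    a=o1+d1*s[0];b=o2+d2*s[1]; return (a+b)/2,np.linalg.norm(a-b)
E
python3 - <<'E'
from h import *
print(ctrl.get_state())
a=save('top','top0');b=save('side','side0')
cv2.imwrite('pics/both0.png',cv2.resize(np.vstack([a,b])[:,:,::-1],(480,600)))
for n in('top','side'):
    c=ctrl.get_calibration(n);print(n,c)
E
```

```text
{'clock': 0.0, 'joints': array([-1.33329097e+00,  1.81562637e-01,  1.60799253e+00,  5.41400812e-05,
        1.35381491e+00, -2.06329167e-01]), 'dq': array([-0.00047344,  0.00222719, -0.00139719, -0.00021264,  0.00087973,
        0.00028722]), 'joint_torque': array([-7.55452379e-05, -4.44876480e+01, -3.51334333e+01, -2.39293540e-04,
        9.40700993e-03,  4.19081277e-05]), 'eef_pos': array([ 0.24679278, -0.51873762,  0.2303795 ]), 'tool_rot': array([ 0.15563919, -0.15562141,  0.69039585, -0.68913859]), 'wrist_force': array([ 0.48123871, -0.13647717, -0.13864776]), 'moment': array([ 0.04805556, -0.04378614, -0.01347422]), 'finger_gap': 0.9997855292629722}
top {'intrinsics': array([[462.26998945,   0.        , 320.94967861],
       [  0.        , 462.26998945, 195.25559871],
       [  0.        ,   0.        ,   1.        ]]), 'R': array([[-0.00298798, -0.9999394 ,  0.01059593],
       [-0.9970882 ,  0.00217173, -0.07622603],
       [ 0.0761984 , -0.01079284, -0.99703426]]), 't': array([-0.05097362,  0.45833966,  1.61679148])}
side {'intrinsics': array([[451.25871632,   0.        , 319.60837899],
       [  0.        , 451.25871632, 206.33428725],
       [  0.        ,   0.        ,   1.        ]]), 'R': array([[ 0.98798961, -0.15443746,  0.00505886],
       [-0.09906644, -0.65820813, -0.74628942],
       [ 0.11858483,  0.73682504, -0.66560236]]), 't': array([-0.44103176,  0.12230476,  1.45577362])}
```

View pics/top0.png

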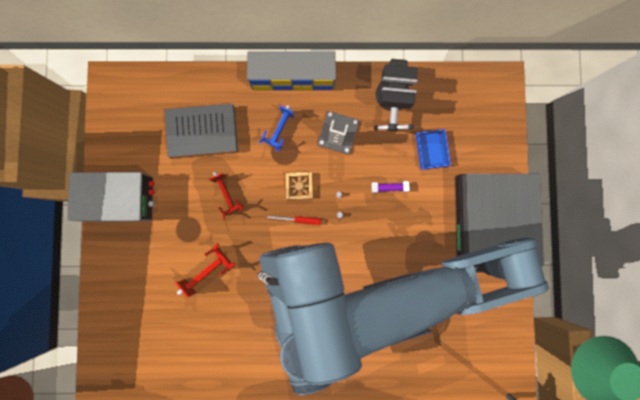

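View pics/side0.png

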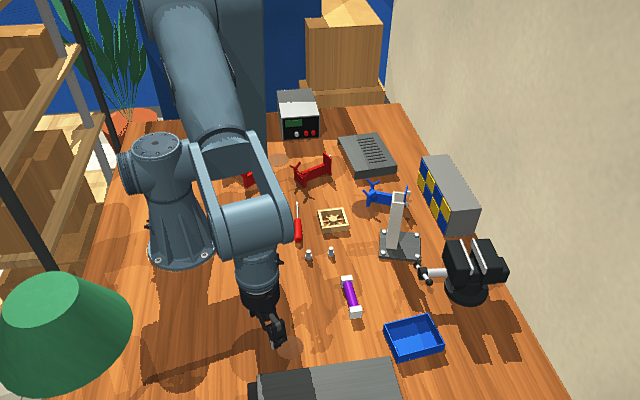

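```bash
python3 - <<'E'
from h import *
a=np.load('pics/top0.npy');b=np.load('pics/side0.npy')
def c(im,x,y,w=80,h=60): return cv2.resize(im[y:y+h,x:x+w],(400,300),interpolation=cv2.INTER_CUBIC)
o=np.vstack([np.hstack([c(a,185,163),c(b,275,140)]),np.hstack([c(a,300,100),c(b,360,175,100,75+15)])])
# last one: 100x90 window
cv2.imwrite('pics/crops.png',o[:,:,::-1])
E
```

```text
(no output)
```

View pics/crops.png

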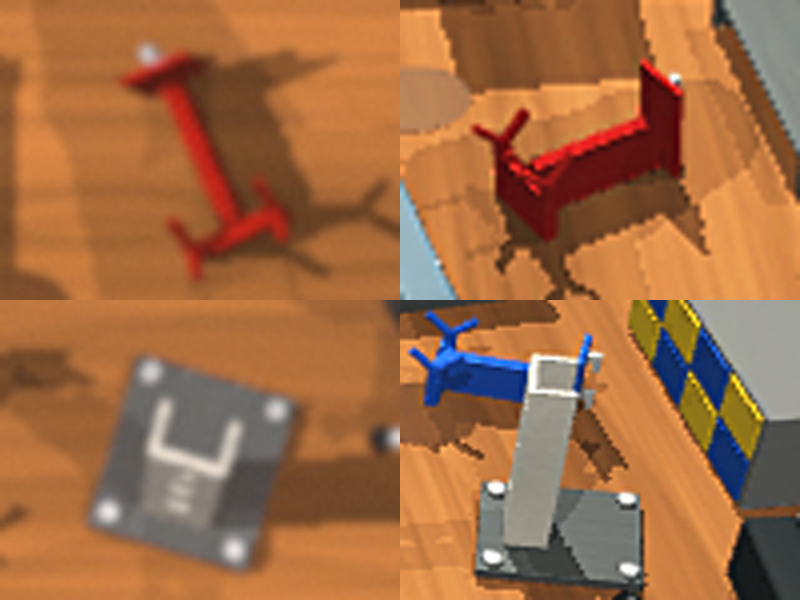

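```bash
python3 - <<'E'
from h import *
ct=ctrl.get_calibration('top');cs=ctrl.get_calibration('side');cw=ctrl.get_calibration('wrist')
P=lambda x,y,z:plane(ct,x,y,z).round(3)
T=lambda cx,cy,ox,oy:(ox+cx/5-.4,oy+cy/5-.4)
print('web top ends',P(*T(170,85,185,163),.045),P(*T(235,222,185,163),.045))
print('upr top edge L,R',P(*T(150,456,300,40),.205),P(*T(228,474,300,40),.205))
print('base corners',[P(*T(x,y,300,40),.012) for x,y in((140,358),(298,402),(90,522),(248,572))])
a=np.load('pics/top0.npy').astype(int)
m=((a[:,:,0]>a[:,:,1]+40)&(a[:,:,2]>a[:,:,1]+40)).astype(np.uint8)
r=cv2.minAreaRect(np.argwhere(m)[:,::-1].astype(np.float32));print('purple',r,P(*r[0],.025))
# white caps
print('tube ends',P(373.5,186.5,.03),P(408,186.5,.03))
for q in((395,127),(398,65),(432,148)):print(P(*q,.03))
print('cam w',-cw['R'].T@cw['t'],cw['R'],cw['intrinsics'])
s=ctrl.get_state();from scipy.spatial.transform import Rotation as Ro
print(Ro.from_quat(s['tool_rot'][[1,2,3,0]]).as_matrix().round(3))
E
```

```text
web top ends [0.512 0.304 0.045] [0.416 0.258 0.045]
upr top edge L,R [ 0.648 -0.078  0.205] [ 0.637 -0.127  0.205]
base corners [array([ 0.762, -0.077,  0.012]), array([ 0.73 , -0.191,  0.012]), array([ 0.643, -0.041,  0.012]), array([ 0.606, -0.154,  0.012])]
purple ((390.4949951171875, 186.9002685546875), (7.240954399108887, 25.168561935424805), 87.1375961303711) [ 0.487 -0.298  0.025]
tube ends [ 0.488 -0.237  0.03 ] [ 0.488 -0.359  0.03 ]
[ 0.7   -0.316  0.03 ]
[ 0.926 -0.33   0.03 ]
[ 0.624 -0.446  0.03 ]
cam w [ 0.31241687 -0.48717771  0.37264966] [[ 0.4295302  -0.90305153 -0.00132101]
 [-0.8642817  -0.41151274  0.28926529]
 [-0.26176508 -0.12310645 -0.95724806]] [[277.21641256   0.         313.34362972]
 [  0.         277.21641256 199.24196983]
 [  0.           0.           1.        ]]
[[-0.903 -0.     0.429]
 [-0.429  0.002 -0.903]
 [-0.    -1.    -0.002]]
```

```bash
python3 -m pendant '[[-0.02,0,-0.023,0],[-0.05,0,-0.058,0],[-0.08,0,-0.094,0],[-0.11,0,-0.13,0],[-0.14,0,-0.165,0],[-0.17,0,-0.2,0],[-0.2,0,-0.235,0],[-0.23,0,-0.27,0],[-0.26,0,-0.305,0],[-0.29,0,-0.34,0]]' -1; python3 -m pendant '[[-0.03,0,-0.035,0],[-0.06,0,-0.07,0],[-0.09,0,-0.106,0],[-0.12,0,-0.14,0],[-0.15,0,-0.176,0],[-0.18,0,-0.211,0],[-0.21,0,-0.247,0],[-0.235,0,-0.278,0],[-0.246,0,-0.29,0],[-0.246,0,-0.29,0]]'
```

```text
clock: 1.1
eef_pos: [0.3626, -0.0854, 0.231]
tool_rot: [0.156, -0.155, 0.69, -0.689]
wrist_force: [0.5, 0.0, -0.1]
finger_gap: 1.003
clock: 2.1
eef_pos: [0.4602, 0.2835, 0.2309]
tool_rot: [0.156, -0.157, 0.69, -0.689]
wrist_force: [-1.1, -0.0, 0.1]
finger_gap: 0.997
```

```bash
python3 - <<'E'
from h import *
s=ctrl.get_state();print(s['clock'],s['eef_pos'],s['joints'].round(3))
c=ctrl.get_calibration('wrist');save('wrist','w1')
print(-c['R'].T@c['t'])
for n,x in(('grip',(.461,.28,.045)),('slot',(.6436,-.1033,.165))):print(n,proj(c,x))
E
```

```text
2.1 [0.46024144 0.2834886  0.23088843] [3.320e-01 1.050e-01 1.694e+00 1.000e-03 1.344e+00 1.456e+00]
[0.52590088 0.31533753 0.37300972]
grip [316.85588739 178.98188269]
slot [853.03170677 213.18746625]
```

View pics/w1.png

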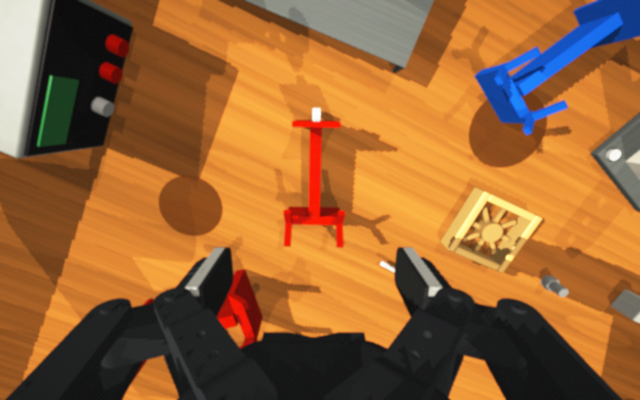

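```bash
cat >> h.py <<'E'
def redmask(im):
    a=im.astype(int); return ((a[:,:,0]>150)&(a[:,:,1]<60)&(a[:,:,2]<60))
E
python3 - <<'E'
from h import *
c=ctrl.get_calibration('wrist');im=np.load('pics/w1.npy');m=redmask(im)
L=[]
for v in range(100,255,6):
    u=np.flatnonzero(m[v,250:370])+250
    if len(u):print(v,u.min(),u.max(),len(u))
    if 138<=v<=200: L.append(plane(c,u.mean()+0,v,.045))
L=np.array(L);d=L[0]-L[-1];print('yaw',np.degrees(np.arctan2(d[1],d[0])));k=d/np.linalg.norm(d)
p0=L.mean(0);n=np.array([-k[1],k[0],0])
for nm,p,z in(('BP top',(316,121),.08),('foot top front',(314,221),.04),('foot/web back top',(314,210),.045),('forkL tip',(288,245),.07),('forkR',(340,245),.07),('bpL',(293,123),.08),('bpR',(339,124),.08)):
    q=plane(c,*p,z)-p0;print(nm,(q@k).round(4),(q@n).round(4))
print(p0,k)
E
```

```text
124 293 339 47
130 310 321 12
136 310 321 12
142 310 321 12
148 310 321 12
154 310 320 11
160 310 320 11
166 310 320 11
172 310 320 11
178 310 319 10
184 310 319 10
190 309 319 11
196 309 320 12
202 309 320 12
208 289 320 28
214 284 344 45
220 285 343 59
226 286 341 10
232 286 341 10
238 285 341 10
244 285 342 11
yaw 24.54771630772014
BP top 0.0564 0.0
foot top front -0.0682 -0.0002
foot/web back top -0.0515 0.0001
forkL tip -0.0879 0.0308
forkR -0.0868 -0.0317
bpL 0.054 0.0234
bpR 0.0538 -0.0235
[0.47034575 0.28578946 0.045     ] [0.9096156  0.41545092 0.        ]
```

```bash
python3 -m pendant '[[-0.002,0.04,0.002,0.9],[-0.002,0.085,0.002,0.9],[-0.002,0.13,0.002,0.9],[-0.002,0.17,0.002,0.9],[-0.002,0.2,0.002,0.9],[-0.002,0.214,0.002,0.9],[-0.002,0.218,0.002,0.9],[-0.002,0.218,0.002,0.9]]' -1; python3 -m pendant '[[0,0,0,0],[0,0,0,0],[0,0,0,0],[0,0,0,0],[0,0,0,0],[0,0,0,0],[0,0,0,0],[0,0,0,0]]' 1 80
```

```text
clock: 2.95
eef_pos: [0.4631, 0.2807, 0.0136]
tool_rot: [0.15, -0.15, 0.691, -0.691]
wrist_force: [0.3, 0.4, 0.3]
finger_gap: 0.997
clock: 3.75
eef_pos: [0.4634, 0.281, 0.0142]
tool_rot: [0.15, -0.15, 0.691, -0.691]
wrist_force: [-1.2, 0.3, 6.0]
finger_gap: 0.152
```

```bash
python3 -m pendant '[[0,-0.02,0,0],[0,-0.06,0,0],[0,-0.1,0,0],[0,-0.14,0,0],[0,-0.165,0,0],[0,-0.17,0,0],[0,-0.17,0,0]]' ; python3 -m pendant '[[0.01,0,0.03,4],[0.02,0,0.07,9],[0.033,0,0.115,15],[0.045,0,0.16,21],[0.058,0,0.205,27],[0.07,0,0.245,32],[0.082,0,0.285,36],[0.092,0,0.315,40],[0.096,0,0.331,41.5],[0.097,0,0.335,41.5]]'; python3 -m pendant '[[0,0,0,0],[0,0,0,0]]'
python3 - <<'E'
from h import *
s=ctrl.get_state();print(s['clock'],s['eef_pos'],s['tool_rot'],s['joints'].round(3))
c=ctrl.get_calibration('wrist');im=save('wrist','w2');np.savez('pics/c2.npz',**c)
t=save('top','top2');d=save('side','side2')
k=lambda im,x,y,w,h:cv2.resize(im[y:y+h,x:x+w],(400,300),interpolation=cv2.INTER_CUBIC)
cv2.imwrite('pics/m2.png',np.vstack([im[:360,:][:, :, ::-1].repeat(1,0)]))
E
```

```text
clock: 4.45
eef_pos: [0.4633, 0.2808, 0.1839]
tool_rot: [0.151, -0.15, 0.691, -0.691]
wrist_force: [-1.1, -0.2, -3.3]
finger_gap: 0.152
clock: 5.45
eef_pos: [0.5134, -0.0653, 0.1815]
tool_rot: [-0.106, 0.104, 0.7, -0.699]
wrist_force: [-0.4, 0.6, -2.8]
finger_gap: 0.146
clock: 5.65
eef_pos: [0.5126, -0.0639, 0.1804]
tool_rot: [-0.106, 0.102, 0.7, -0.698]
wrist_force: [0.3, 0.2, -2.2]
finger_gap: 0.149
5.65 [ 0.51257693 -0.06389421  0.18035111] [-0.10630189  0.10236991  0.70027663 -0.69845039] [-3.550e-01  1.070e-01  1.798e+00  1.000e-03  1.242e+00  1.512e+00]
```

View pics/w2.png

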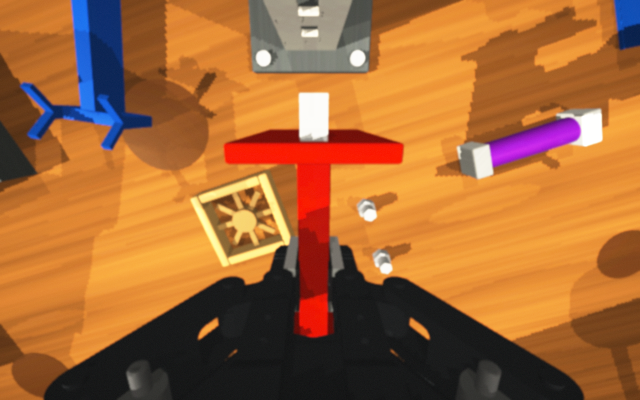

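```bash
python3 - <<'E'
from h import *
im=np.load('pics/w2.npy')
cv2.imwrite('pics/m2.png',cv2.resize(im[0:170,215:415,::-1],(705,600),interpolation=cv2.INTER_CUBIC))
E
```

```text
(no output)
```

View pics/m2.png

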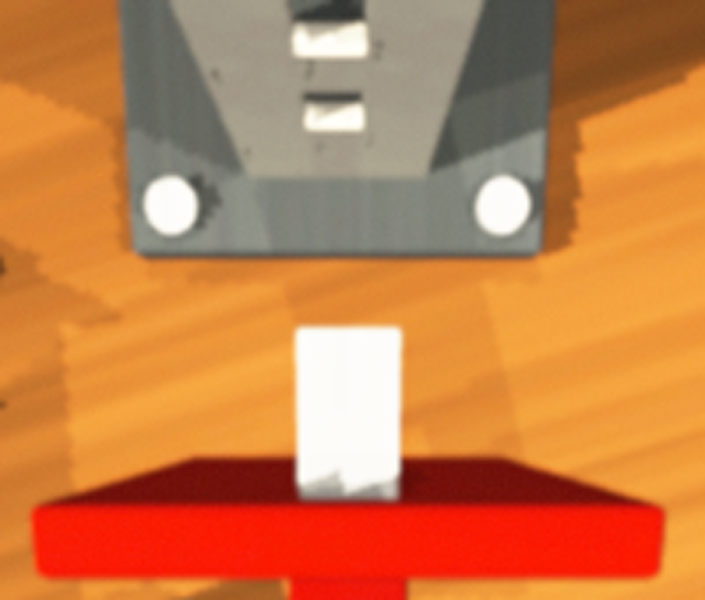

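```bash
python3 - <<'E'
from h import *
c=dict(np.load('pics/c2.npz'));f=lambda x,y:(215+x/3.525-.36,y/3.525-.36)
q={}
for n,x,y,z in(('faceL',245,178,.012),('faceR',430,178,.012),('s65L',305,130,.065),('s65R',365,130,.065),('s115L',292,57,.115),('s115R',368,57,.115),('baseL',135,257,0.0),('baseR',541,257,0.0),('baseTL',137,248,.012),('baseTR',540,248,.012),
 ('bpL',33,505,.2462),('bpR',665,505,.2462),('bpfL',42,577,.2462),('bpfR',658,577,.2462),('tabL',297,327,.241),('tabR',402,327,.241),('tabrootL',298,500,.241),('tabrootR',400,500,.241)):
    q[n]=plane(c,*f(x,y),z);print(n,q[n].round(4))
for a,b in(('faceR','faceL'),('baseR','baseL'),('baseTR','baseTL'),('bpR','bpL'),('bpfR','bpfL'),('s115R','s115L')):
    d=q[b]-q[a];print(a,'w',np.hypot(*d[:2]).round(4),'yaw',np.degrees(np.arctan2(-d[0],d[1])).round(2),'mid',((q[a]+q[b])/2).round(4))
for a,b in(('bpL','bpfL'),('bpR','bpfR')):
    d=q[a]-q[b];print(d.round(4))
# top view of the upright top edge too
s=ctrl.get_state();from scipy.spatial.transform import Rotation as Ro
print(Ro.from_quat(s['tool_rot'][[1,2,3,0]]).as_matrix().round(3))
E
```

```text
faceL [ 0.6498 -0.075   0.012 ]
faceR [ 0.6344 -0.1254  0.012 ]
s65L [ 0.6437 -0.0934  0.065 ]
s65R [ 0.6397 -0.1068  0.065 ]
s115L [ 0.6439 -0.0933  0.115 ]
s115R [ 0.6398 -0.1067  0.115 ]
baseL [ 0.6417 -0.0359  0.    ]
baseR [ 0.6059 -0.1532  0.    ]
baseTL [ 0.6416 -0.0391  0.012 ]
baseTR [ 0.6075 -0.151   0.012 ]
bpL [ 0.5827 -0.0604  0.2462]
bpR [ 0.5686 -0.1066  0.2462]
bpfL [ 0.5773 -0.059   0.2462]
bpfR [ 0.5633 -0.105   0.2462]
tabL [ 0.5893 -0.0835  0.241 ]
tabR [ 0.5869 -0.0913  0.241 ]
tabrootL [ 0.5767 -0.0795  0.241 ]
tabrootR [ 0.5743 -0.0875  0.241 ]
faceR w 0.0527 yaw -16.98 mid [ 0.6421 -0.1002  0.012 ]
baseR w 0.1227 yaw -16.97 mid [ 0.6238 -0.0946  0.    ]
baseTR w 0.117 yaw -16.97 mid [ 0.6246 -0.0951  0.012 ]
bpR w 0.0483 yaw -16.95 mid [ 0.5756 -0.0835  0.2462]
bpfR w 0.0481 yaw -16.94 mid [ 0.5703 -0.082   0.2462]
s115R w 0.014 yaw -16.99 mid [ 0.6419 -0.1     0.115 ]
[ 0.0054 -0.0014  0.    ]
[ 0.0053 -0.0016  0.    ]
[[-0.957 -0.003 -0.292]
 [ 0.292  0.002 -0.957]
 [ 0.004 -1.    -0.001]]
```

```bash
python3 -m pendant '[[0,0.015,-0.0025,0],[0,0.035,-0.0025,0],[0,0.048,-0.0025,0],[-0.01,0.0517,-0.0025,0],[-0.025,0.0517,-0.0025,0],[-0.038,0.0517,-0.0025,0],[-0.043,0.0517,-0.0025,0],[-0.043,0.0517,-0.0025,0]]'
python3 - <<'E'
from h import *
s=ctrl.get_state();print(s['eef_pos'],s['tool_rot'])
c=ctrl.get_calibration('wrist');im=save('wrist','w3');np.savez('pics/c3.npz',**c)
d=save('side','side3')
A=cv2.resize(im[0:170,215:415],(470,400),interpolation=cv2.INTER_CUBIC)
B=cv2.resize(d[165:295,340:450],(330,400),interpolation=cv2.INTER_CUBIC)
cv2.imwrite('pics/m3.png',np.hstack([A,B])[:,:,::-1])
E
```

```text
clock: 6.6
eef_pos: [0.5559, -0.0743, 0.1299]
tool_rot: [-0.105, 0.103, 0.7, -0.699]
wrist_force: [-0.2, 0.0, -3.1]
finger_gap: 0.151
[ 0.55592523 -0.07430518  0.1298653 ] [-0.10509517  0.10324004  0.70001993 -0.69876218]
```

View pics/m3.png

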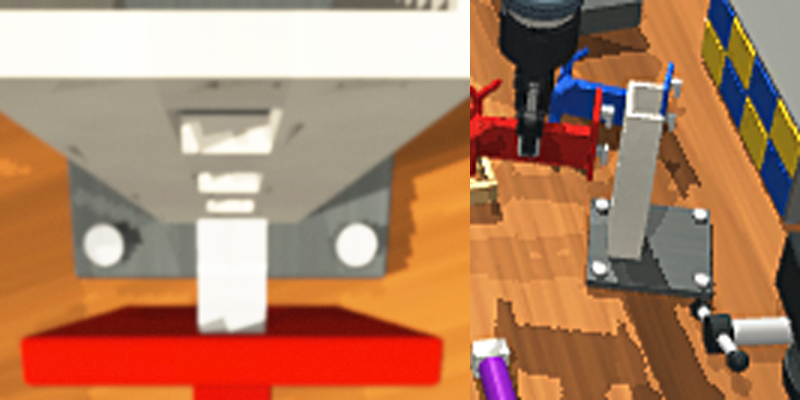

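```bash
python3 - <<'E'
from h import *
c=dict(np.load('pics/c3.npz'));f=lambda x,y:(215+x/2.35-.3,y/2.353-.3)
u=np.array([.9565,-.2917]);n=np.array([.2917,.9565]);z0=.1157
print('cam',-c['R'].T@c['t'])
for nm,x1,x2,y,z in(('slotTbot',184,271,153,.165),('slotTtop',180,280,110,.192),('slotMbot',199,261,192,.115),('slotLbot',207,253,212,.065),('bp back top',22,442,338,z0+.08),('bp front top',27,438,385,z0+.08),('tab tip',197,267,219,z0+.075),('tab root',199,266,332,z0+.075)):
    a=plane(c,*f(x1,y),z)[:2];b=plane(c,*f(x2,y),z)[:2];m=(a+b)/2
    print(nm,'w',np.hypot(*(a-b)).round(4),'u',(m@u).round(4),'n',(m@n).round(4))
# rotate check: upright top edge y=78 both ends
im=np.load('pics/w3.npy').astype(int)
for col in(230,270,310,350,390):
    g=im[20:50,col].sum(1);print(col,20+np.argmax(np.abs(np.diff(g))),end=' ')
cs=ctrl.get_calibration('side')
for y,z in((0,.165),(0,.115)): 
    X=np.r_[u*.6433+n*.0905,z];print('slot in side',proj(cs,X))
for z in(.065,.015):
    X=np.r_[u*(.6433-.025)+n*.090,z0+z];print('tab root in side',(proj(cs,X)-[340,165])*[3,400/130]+[470,0])
X=np.r_[u*(.6433-.025)+n*.115,z0+.08];print('plate top +n',(proj(cs,X)-[340,165])*[3,400/130]+[470,0])
X=np.r_[u*(.6433-.025)+n*.065,z0+.0];print('plate bot -n',(proj(cs,X)-[340,165])*[3,400/130]+[470,0])
E
```

```text
cam [ 0.62577424 -0.09601582  0.27179387]
slotTbot w 0.013 u 0.6433 n 0.0915
slotTtop w 0.011 u 0.6433 n 0.091
slotMbot w 0.0138 u 0.6432 n 0.0913
slotLbot w 0.0136 u 0.643 n 0.0915
bp back top w 0.0483 u 0.6191 n 0.0908
bp front top w 0.0483 u 0.6137 n 0.0907
tab tip w 0.0082 u 0.6323 n 0.0908
tab root w 0.0082 u 0.6193 n 0.0907
230 32 270 32 310 32 350 32 390 32 slot in side [389.73778699 207.04792039]
slot in side [387.96491553 219.22506604]
tab root in side [595.50424849 115.06551761]
tab root in side [590.72841005 153.10677602]
plate top +n [597.93068627  86.65045012]
plate bot -n [588.30117124 181.41976376]
```

```bash
python3 -m pendant '[[-0.004,0.0005,-0.0005,0],[-0.008,0.001,-0.0005,0],[-0.011,0.001,-0.0005,0],[-0.014,0.001,-0.0005,0],[-0.017,0.001,-0.0005,0],[-0.02,0.001,-0.0005,0],[-0.022,0.001,-0.0005,0],[-0.022,0.001,-0.0005,0]]'
```

```text
clock: 7.5
eef_pos: [0.5762, -0.0799, 0.1284]
tool_rot: [-0.106, 0.103, 0.7, -0.699]
wrist_force: [0.2, -0.6, -2.4]
finger_gap: 0.146
```

```bash
python3 -m pendant '[[-0.001,0,0,0],[-0.002,0,0,0],[-0.003,0,0,0],[-0.0035,0,0,0],[-0.0035,0,0,0]]'; 
```

```text
clock: 8.0
eef_pos: [0.5793, -0.0808, 0.1283]
tool_rot: [-0.106, 0.103, 0.7, -0.699]
wrist_force: [-1.3, 0.2, -2.8]
finger_gap: 0.151
```

```bash
python3 -m pendant '[[-0.001,0,0,0],[-0.0015,0,0,0],[-0.0015,0,0,0],[-0.0015,0,0,0]]'; 
```

```text
clock: 8.4
eef_pos: [0.5794, -0.0808, 0.128]
tool_rot: [-0.107, 0.101, 0.7, -0.699]
wrist_force: [-6.8, 2.5, 0.3]
finger_gap: 0.149
```

```bash
python3 -m pendant '[[0.0005,0.002,0,0],[0.0005,0.004,0,0],[0.0005,0.006,0,0],[0.0005,0.008,0,0],[0.0005,0.009,0,0],[0.0005,0.01,0,0],[0.0005,0.01,0,0]]'; 
```

```text
clock: 9.1
eef_pos: [0.5788, -0.0806, 0.1178]
tool_rot: [-0.107, 0.101, 0.7, -0.698]
wrist_force: [-0.6, 0.4, -1.8]
finger_gap: 0.151
```

```bash
python3 -m pendant '[[0,0.001,0,0],[0,0.002,0,0],[0,0.003,0,0],[0,0.004,0,0],[0,0.004,0,0]]'; python3 -m pendant '[[0,0.001,0,0],[0,0.0015,0,0],[0,0.0015,0,0],[0,0.0015,0,0]]'
```

```text
clock: 9.6
eef_pos: [0.5791, -0.0807, 0.1144]
tool_rot: [-0.107, 0.102, 0.7, -0.699]
wrist_force: [-1.4, 1.6, 1.1]
finger_gap: 0.15
clock: 10.0
eef_pos: [0.5794, -0.0807, 0.114]
tool_rot: [-0.106, 0.102, 0.7, -0.699]
wrist_force: [-4.7, 0.4, 7.9]
finger_gap: 0.156
```

```bash
python3 -m pendant '[[0,0,0,0],[0,0,0,0],[0,0,0,0],[0,0,0,0],[0,0,0,0]]' -1; python3 -m pendant '[[0,-0.01,0,0],[0,-0.03,0,0],[0,-0.06,0,0],[0,-0.1,0,0],[0,-0.14,0,0],[0,-0.16,0,0],[0,-0.16,0,0]]'
python3 - <<'E'
from h import *
s=ctrl.get_state();print(s['eef_pos'],s['tool_rot'],s['joints'].round(2))
c=ctrl.get_calibration('wrist');im=save('wrist','w4');np.savez('pics/c4.npz',**c)
d=save('side','side4');t=save('top','top4')
A=cv2.resize(im,(576,360))
B=cv2.resize(d[165:295,340:450],(220,260),interpolation=cv2.INTER_CUBIC)
C=cv2.resize(t[95:225,300:410],(220,260),interpolation=cv2.INTER_CUBIC)
o=np.zeros((520,796,3),np.uint8);o[:360,:576]=A;o[:260,576:]=B;o[260:,576:]=C
cv2.imwrite('pics/m4.png',o[:,:,::-1])
E
```

```text
clock: 10.5
eef_pos: [0.5793, -0.0808, 0.1138]
tool_rot: [-0.106, 0.102, 0.7, -0.699]
wrist_force: [0.5, 0.3, -0.8]
finger_gap: 0.976
clock: 11.2
eef_pos: [0.5823, -0.0819, 0.279]
tool_rot: [-0.103, 0.105, 0.7, -0.699]
wrist_force: [0.7, 0.2, -1.2]
finger_gap: 0.999
[ 0.58233316 -0.08187621  0.27898285] [-0.10337176  0.10477514  0.6996153  -0.69919589] [-0.34  0.17  1.52  0.    1.45  1.52]
```

View pics/m4.png

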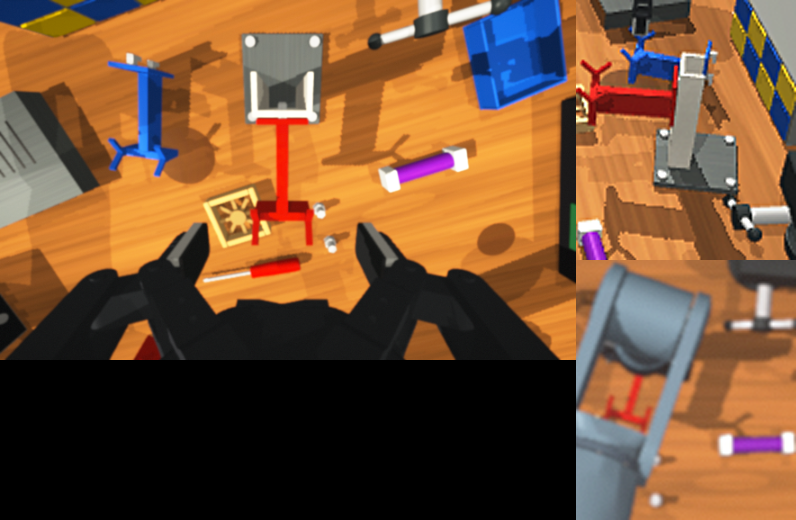

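```bash
python3 - <<'E'
from h import *
c=dict(np.load('pics/c4.npz'));im=np.load('pics/w4.npy').astype(int)
m=((im[:,:,0]>im[:,:,1]+40)&(im[:,:,2]>im[:,:,1]+40)).astype(np.uint8)
n,l,s,ce=cv2.connectedComponentsWithStats(m);i=1+np.argmax(s[1:,4])
r=cv2.minAreaRect(np.argwhere(l==i)[:,::-1].astype(np.float32));print(r)
b=cv2.boxPoints(r);e=sorted([((b[i]+b[(i+1)%4])/2) for i in range(4)],key=lambda p:p[0])
A,B=[plane(c,*p,.024) for p in(e[0],e[-1])];print(A,B,np.linalg.norm(A-B),'mid',(A+B)/2,'yaw',np.degrees(np.arctan2(-(A-B)[0],(A-B)[1])))
# top check
ct=ctrl.get_calibration('top');a=np.load('pics/top4.npy').astype(int)
m=((a[:,:,0]>a[:,:,1]+40)&(a[:,:,2]>a[:,:,1]+40));p=np.argwhere(m)[:,::-1];p=p[(p[:,0]>360)&(p[:,1]<220)&(p[:,1]>160)];print(plane(ct,*p.mean(0),.024))
# forks
f=lambda x,y:(x/.9,y/.9)
print('forkTips L,R near',[plane(c,*f(x,243),.17).round(4) for x in(255,310)],'expect')
u=np.array([.9565,-.2917]);nn=np.array([.2917,.9565]);seat=u*.6433+nn*.0914
print('cradle nominal',seat+u*(-.124))
# white upright pose check
st=ctrl.get_state()['eef_pos'];print(st,(A+B)[:2]/2-st[:2])
E
```

```text
((472.4147644042969, 185.4546661376953), (18.51905632019043, 65.35334014892578), 72.9794692993164)
[ 0.4884515  -0.25227967  0.024     ] [ 0.49082447 -0.34421115  0.024     ] 0.09196209977784782 mid [ 0.48963799 -0.29824541  0.024     ] yaw 1.4786112183662803
[ 0.48686472 -0.29825232  0.024     ]
forkTips L,R near [array([ 0.5159, -0.0297,  0.17  ]), array([ 0.4977, -0.0896,  0.17  ])] expect
cradle nominal [ 0.52337183 -0.06405571]
[ 0.57964662 -0.08101998  0.27271049] [-0.09000863 -0.21722544]
```

```bash
python3 -m pendant '[[0.002,0,0.02,-6],[0.005,0,0.05,-14],[0.008,0,0.08,-22],[0.011,0,0.11,-30],[0.014,0,0.14,-38],[0.017,0,0.17,-46],[0.019,0,0.195,-54],[0.021,0,0.215,-62],[0.0228,0,0.23,-70],[0.0228,0,0.234,-76]]' -1; python3 -m pendant '[[0,0.01,0,-8],[0,0.03,0,-16],[0,0.05,0,-24],[0,0.065,0,-30],[0,0.07,0,-32.4],[0,0.07,0,-32.4],[0,0.07,0,-32.4]]'
python3 - <<'E'
from h import *
s=ctrl.get_state();print(s['clock'],s['joints'].round(2))
c=ctrl.get_calibration('wrist');im=save('wrist','w5').astype(int);np.savez('pics/c5.npz',**c)
m=((im[:,:,0]>im[:,:,1]+40)&(im[:,:,2]>im[:,:,1]+40)).astype(np.uint8)
n,l,st,ce=cv2.connectedComponentsWithStats(m);i=1+np.argmax(st[1:,4])
r=cv2.minAreaRect(np.argwhere(l==i)[:,::-1].astype(np.float32));print(r)
b=cv2.boxPoints(r);e=[((b[i]+b[(i+1)%4])/2) for i in range(4)]
k=0 if np.linalg.norm(e[0]-e[2])>np.linalg.norm(e[1]-e[3]) else 1
A,B=sorted([plane(c,*p,.02) for p in(e[k],e[k+2])],key=lambda p:-p[1])
print(A,B,np.linalg.norm(A-B),'mid',(A+B)/2,'yaw',np.degrees(np.arctan2(-(A-B)[0],(A-B)[1])))
from scipy.spatial.transform import Rotation as Ro
T=Ro.from_quat(s['tool_rot'][[1,2,3,0]]).as_matrix();print(T.round(3),s['eef_pos'])
print('tool shift',T.T@((A+B)/2*[1,1,0]+[0,0,.001]-s['eef_pos']))
E
```

```text
clock: 12.35
eef_pos: [0.488, -0.2991, 0.2702]
tool_rot: [0.347, -0.352, 0.618, -0.611]
wrist_force: [0.0, 0.4, 0.6]
finger_gap: 1.003
clock: 13.05
eef_pos: [0.4868, -0.2982, 0.199]
tool_rot: [-0.506, 0.508, -0.498, 0.488]
wrist_force: [-0.0, 0.4, 0.1]
finger_gap: 1.002
13.05 [-0.76  0.21  1.64 -0.    1.31 -0.78]
((316.0, 179.5), (77.0, 24.0), 90.0)
[ 0.48531911 -0.2508888   0.02      ] [ 0.48816107 -0.34414975  0.02      ] 0.09330424361803606 mid [ 0.48674009 -0.29751927  0.02      ] yaw 1.7454505194735934
[[ 0.027 -0.012  1.   ]
 [-1.     0.008  0.028]
 [-0.008 -1.    -0.012]] [ 0.48677905 -0.2982394   0.19900751]
tool shift [0.00086878 0.19799248 0.0023912 ]
```

View pics/w5.png

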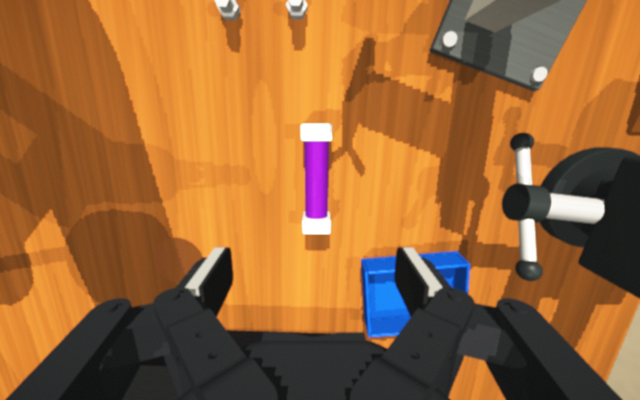

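```bash
python3 -m pendant '[[0.001,0.03,0.0005,0],[0.001,0.07,0.001,0],[0.001,0.11,0.0015,0],[0.001,0.15,0.002,0],[0.001,0.18,0.002,0],[0.001,0.192,0.0022,0],[0.001,0.197,0.0024,0],[0.001,0.198,0.0024,0],[0.001,0.198,0.0024,0]]' -1; python3 -m pendant '[[0,0,0,0],[0,0,0,0],[0,0,0,0],[0,0,0,0],[0,0,0,0],[0,0,0,0],[0,0,0,0]]' 1 40
```

```text
clock: 14.0
eef_pos: [0.4884, -0.2991, 0.0034]
tool_rot: [-0.506, 0.508, -0.497, 0.49]
wrist_force: [-0.2, 0.3, -0.1]
finger_gap: 1.002
clock: 14.7
eef_pos: [0.4887, -0.2994, 0.0039]
tool_rot: [-0.506, 0.508, -0.496, 0.49]
wrist_force: [-1.2, 0.7, 5.2]
finger_gap: 0.314
```

```bash
python3 -m pendant '[[0,-0.015,0,0],[0,-0.05,0,0],[0,-0.09,0,0],[0,-0.13,0,0],[0,-0.17,0,0],[0,-0.205,0,0],[0,-0.23,0,0],[0,-0.235,0,0],[0,-0.235,0,0]]'; python3 -m pendant '[[-0.015,0,-0.003,1],[-0.045,0,-0.009,3],[-0.08,0,-0.016,6],[-0.12,0,-0.024,9],[-0.16,0,-0.032,12],[-0.2,0,-0.04,15],[-0.235,0,-0.047,17],[-0.257,0,-0.052,18],[-0.266,0,-0.0536,18.5],[-0.266,0,-0.0536,18.5]]';python3 -m pendant '[[0,0,0,0],[0,0,0,0]]'
python3 - <<'E'
from h import *
s=ctrl.get_state()
c=ctrl.get_calibration('wrist');im=save('wrist','w6');np.savez('pics/c6.npz',**c)
d=save('side','side6')
A=cv2.resize(im[0:400,100:640],(540,400))
B=cv2.resize(d[165:265,315:415],(400,400),interpolation=cv2.INTER_CUBIC)
o=np.zeros((600,800,3),np.uint8);o[:400,:400]=B;o[:,400:]=cv2.resize(im[0:300,180:580],(400,300)).repeat(2,0)[:600] if 0 else 0
o[:300,400:]=cv2.resize(im[0:300,240:640],(400,300));o[300:,400:]=cv2.resize(np.load('pics/w4.npy')[120:280,240:400],(400,300))
cv2.imwrite('pics/m6.png',o[:,:,::-1])
from scipy.spatial.transform import Rotation as Ro
print(s['eef_pos'],Ro.from_quat(s['tool_rot'][[1,2,3,0]]).as_matrix().round(3),s['joints'].round(2))
E
```

```text
clock: 15.6
eef_pos: [0.4909, -0.3005, 0.2396]
tool_rot: [-0.506, 0.508, -0.496, 0.49]
wrist_force: [0.2, -0.6, -0.7]
finger_gap: 0.314
clock: 16.6
eef_pos: [0.4291, -0.0351, 0.2396]
tool_rot: [0.42, -0.424, 0.571, -0.565]
wrist_force: [0.9, -1.1, -1.9]
finger_gap: 0.314
clock: 16.8
eef_pos: [0.429, -0.0359, 0.2389]
tool_rot: [0.419, -0.424, 0.571, -0.564]
wrist_force: [0.3, 0.1, -2.0]
finger_gap: 0.31
[ 0.42902101 -0.03593073  0.23889149] [[-0.29  -0.011  0.957]
 [-0.957  0.004 -0.29 ]
 [-0.001 -1.    -0.012]] [-0.36 -0.16  1.93 -0.    1.38 -0.07]
```

View pics/m6.png

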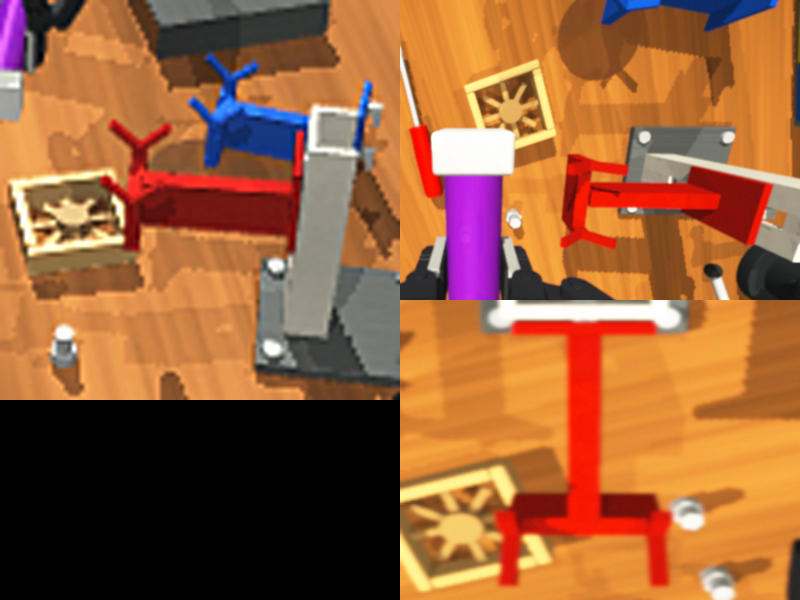

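```bash
python3 - <<'E'
from h import *
c=dict(np.load('pics/c6.npz'));cs=ctrl.get_calibration('side')
u=np.array([.9565,-.2917]);n=np.array([.2917,.9565])
seat=u*.6433+n*.0914
S=lambda x,y:(315+x/4-.4,165+y/4-.4)
for nm,s,w in(('+n near',(113,124),(409.5,157)),('+n far',(168,127),(468,163)),('-n near',(104,181),(404.5,240))):
    X,e=tri(cs,S(*s),c,w);print(nm,'bracket xz',((X[:2]-seat)@u+.065).round(4),'n',((X[:2]-seat)@n).round(4),X[2].round(4),'res',e.round(4))
for sag in(0,1,2,3):
    a=np.radians(sag)
    for nn in(.032,-.032):
      for x in(-.079,-.039):
        dx,z=x-.065,.07
        p=seat+u*(dx*np.cos(a)+z*np.sin(a)*1)+n*nn; zz=.1+dx*np.sin(a)+z*np.cos(a)
        print(sag,nn,x,'w',proj(c,np.r_[p,zz]).round(1),'s',((proj(cs,np.r_[p,zz])-[315,165]+.4)*4).round(0),end=' | ')
    print()
E
python3 - <<'E'
import sys;sys.path.insert(0,'.')
import cv2,numpy as np
im=np.load('pics/w6.npy')
cv2.imwrite('pics/m7.png',cv2.resize(im[130:270,380:580,::-1],(800,560),interpolation=cv2.INTER_CUBIC))
E
```

```text
+n near bracket xz -0.0807 n 0.0413 0.1558 res 0.0022
+n far bracket xz -0.0371 n 0.0373 0.1619 res 0.0004
-n near bracket xz -0.0798 n -0.0301 0.1605 res 0.0011
0 0.032 -0.079 w [417.9 171.4] s [113. 118.] | 0 0.032 -0.039 w [470.2 171.6] s [165. 123.] | 0 -0.032 -0.079 w [409.4 246.9] s [104. 174.] | 0 -0.032 -0.039 w [457.5 247.3] s [158. 179.] | 
1 0.032 -0.079 w [418.4 170.7] s [115. 121.] | 1 0.032 -0.039 w [470.6 171.1] s [167. 125.] | 1 -0.032 -0.079 w [409.9 245.6] s [106. 176.] | 1 -0.032 -0.039 w [457.9 246.3] s [160. 181.] | 
2 0.032 -0.079 w [418.9 170.1] s [116. 124.] | 2 0.032 -0.039 w [471.  170.7] s [168. 127.] | 2 -0.032 -0.079 w [410.5 244.2] s [108. 179.] | 2 -0.032 -0.039 w [458.4 245.3] s [162. 183.] | 
3 0.032 -0.079 w [419.4 169.5] s [118. 126.] | 3 0.032 -0.039 w [471.4 170.2] s [170. 129.] | 3 -0.032 -0.079 w [411.  242.9] s [109. 182.] | 3 -0.032 -0.039 w [458.9 244.3] s [163. 185.] |
```

View pics/m7.png

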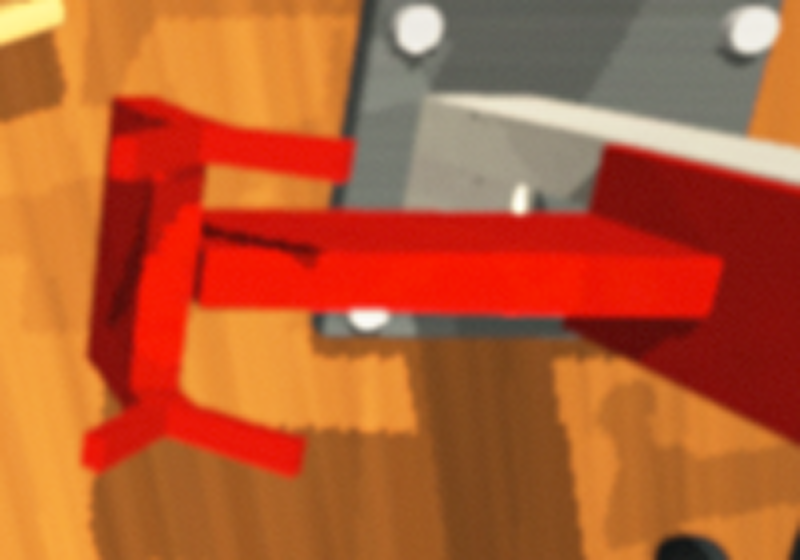

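```bash
python3 - <<'E'
from h import *
c=dict(np.load('pics/c6.npz'));cs=ctrl.get_calibration('side')
u=np.array([.9565,-.2917]);n=np.array([.2917,.9565])
seat=u*.6433+n*.0914
print('obs w +n 408,165 / 467.5,170 ; -n 402.5,242.5 / 455,244 ; s 113,124 168,127 104,181')
for sag in(1,2,3):
    a=np.radians(sag)
    for nn in(.032,-.032):
      for x in(-.079,-.039):
        dx,z=x-.065,.07
        p=seat+u*(dx*np.cos(a)-z*np.sin(a))+n*nn; zz=.1+dx*np.sin(a)+z*np.cos(a)
        print(sag,nn,x,'w',proj(c,np.r_[p,zz]).round(1),'s',((proj(cs,np.r_[p,zz])-[315,165]+.4)*4).round(0),end=' | ')
    print()
    dx,z=-.124,.07
    q=np.r_[seat+u*(dx*np.cos(a)-z*np.sin(a)),.1+dx*np.sin(a)+z*np.cos(a)]
    print('cradle',q.round(4))
E
```

```text
obs w +n 408,165 / 467.5,170 ; -n 402.5,242.5 / 455,244 ; s 113,124 168,127 104,181
1 0.032 -0.079 w [415.2 170.7] s [112. 121.] | 1 0.032 -0.039 w [467.4 171.1] s [164. 125.] | 1 -0.032 -0.079 w [407.  245.5] s [103. 176.] | 1 -0.032 -0.039 w [455.  246.3] s [157. 180.] | 
cradle [ 0.5222 -0.0637  0.1678]
2 0.032 -0.079 w [412.6 170.1] s [110. 123.] | 2 0.032 -0.039 w [464.7 170.6] s [162. 127.] | 2 -0.032 -0.079 w [404.7 244.2] s [101. 178.] | 2 -0.032 -0.039 w [452.6 245.3] s [155. 182.] | 
cradle [ 0.5211 -0.0634  0.1656]
3 0.032 -0.079 w [410.2 169.5] s [108. 125.] | 3 0.032 -0.039 w [462.  170.2] s [160. 128.] | 3 -0.032 -0.079 w [402.5 242.9] s [ 99. 181.] | 3 -0.032 -0.039 w [450.2 244.3] s [153. 184.] | 
cradle [ 0.52   -0.063   0.1634]
```

```bash
python3 -m pendant '[[0.001,0,0.015,0],[0.001,0,0.035,0],[0.001,0,0.06,0],[0.001,0,0.08,0],[0.001,0,0.093,0],[0.001,0,0.0965,0],[0.001,0,0.0965,0]]'; python3 -m pendant '[[0,0.01,0,0],[0,0.03,0,0],[0,0.05,0,0],[0,0.062,0.001,0],[0,0.068,0.001,0],[0,0.07,0.001,0],[0,0.07,0.001,0]]'
python3 - <<'E'
from h import *
s=ctrl.get_state();u=np.array([.9565,-.2917]);n=np.array([.2917,.9565]);p=s['eef_pos'];print(p,p[:2]@u-(.6433-.1264),p[:2]@n-.0914,p[2]+.0131)
im=save('wrist','w7');d=save('side','side7')
o=np.hstack([cv2.resize(im[:, 120:520],(400,400)),cv2.resize(d[165:265,315:415],(400,400),interpolation=cv2.INTER_CUBIC)])
cv2.imwrite('pics/m8.png',o[:,:,::-1])
E
```

```text
clock: 17.6
eef_pos: [0.5212, -0.0654, 0.2377]
tool_rot: [0.419, -0.423, 0.572, -0.564]
wrist_force: [0.4, 0.4, -0.5]
finger_gap: 0.311
clock: 18.3
eef_pos: [0.5215, -0.0655, 0.1681]
tool_rot: [0.419, -0.423, 0.572, -0.565]
wrist_force: [0.2, 0.2, -1.1]
finger_gap: 0.312
[ 0.52152539 -0.0655155   0.16805965] 0.0010499049389058879 -0.0019366210557780622 0.1811596509508186
```

View pics/m8.png

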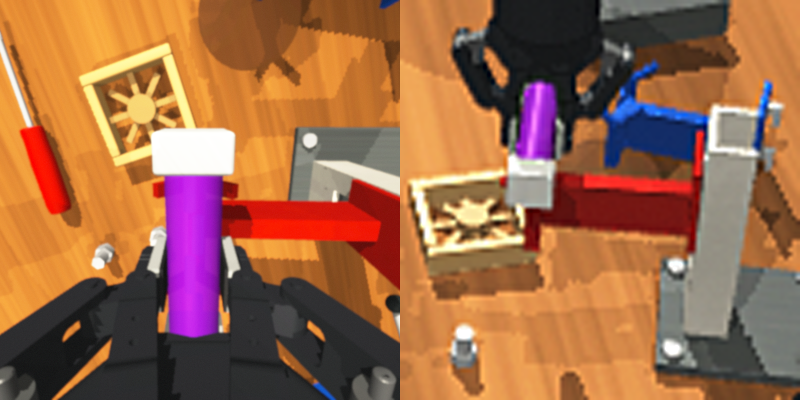

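```bash
python3 -m pendant '[[0,0.003,0,0],[0,0.006,0,0],[0,0.009,0,0],[0,0.012,0,0],[0,0.0135,0,0],[0,0.0135,0,0]]'; python3 -m pendant '[[0,0.001,0,0],[0,0.002,0,0],[0,0.002,0,0]]'
```

```text
clock: 19.0
eef_pos: [0.5215, -0.0655, 0.1547]
tool_rot: [0.419, -0.423, 0.572, -0.565]
wrist_force: [-0.5, -0.5, -0.9]
finger_gap: 0.309
clock: 19.3
eef_pos: [0.5217, -0.0655, 0.1527]
tool_rot: [0.419, -0.423, 0.571, -0.565]
wrist_force: [-0.2, -0.7, 0.0]
finger_gap: 0.313
```

```bash
python3 -m pendant '[[0,0.0005,0,0],[0,0.001,0,0],[0,0.001,0,0],[0,0.001,0,0]]'; python3 -m pendant '[[0,0.0005,0,0],[0,0.001,0,0],[0,0.001,0,0],[0,0.001,0,0]]'
```

```text
clock: 19.7
eef_pos: [0.5219, -0.0656, 0.1521]
tool_rot: [0.419, -0.423, 0.571, -0.565]
wrist_force: [-1.2, -0.5, 2.1]
finger_gap: 0.316
clock: 20.1
eef_pos: [0.5219, -0.0656, 0.1517]
tool_rot: [0.419, -0.423, 0.571, -0.565]
wrist_force: [-2.5, 0.2, 8.0]
finger_gap: 0.309
```

```bash
python3 -m pendant '[[0,-0.0005,0,0],[0,-0.0005,0,0],[0,-0.0005,0,0],[0,-0.0005,0,0],[0,-0.0005,0,0],[0,-0.0005,0,0]]' -1;python3 -m pendant '[[0,-0.005,0,0],[0,-0.015,0,0],[0,-0.03,0,0],[0,-0.05,0,0],[0,-0.08,0,0],[0,-0.11,0,0],[0,-0.12,0,0],[0,-0.12,0,0],[0,-0.12,0,0]]'
python3 - <<'E'
from h import *
im=save('wrist','w9');d=save('side','side9')
o=np.hstack([cv2.resize(im[:, 120:520],(400,400)),cv2.resize(d[165:265,315:415],(400,400),interpolation=cv2.INTER_CUBIC)])
cv2.imwrite('pics/m9.png',o[:,:,::-1])
E
```

```text
clock: 20.7
eef_pos: [0.5218, -0.0656, 0.1521]
tool_rot: [0.419, -0.423, 0.571, -0.565]
wrist_force: [-0.4, -0.0, -0.2]
finger_gap: 0.997
clock: 21.6
eef_pos: [0.5226, -0.0659, 0.2713]
tool_rot: [0.419, -0.423, 0.572, -0.565]
wrist_force: [0.2, 0.7, -0.6]
finger_gap: 1.0
```

```bash
python3 - <<'E'
from h import *
c=ctrl.get_calibration('wrist');cs=ctrl.get_calibration('side')
u=np.array([.9565,-.2917]);n=np.array([.2917,.9565]);seat=u*.6433+n*.0914
def blob(im):
    im=im.astype(int);m=((im[:,:,0]>im[:,:,1]+40)&(im[:,:,2]>im[:,:,1]+40)).astype(np.uint8)
    k,l,st,ce=cv2.connectedComponentsWithStats(m);i=1+np.argmax(st[1:,4]);return ce[i],st[i],cv2.minAreaRect(np.argwhere(l==i)[:,::-1].astype(np.float32))
w=blob(np.load('pics/w9.npy'));d=blob(ctrl.snapshot('side'))
print(w,d)
r=w[2];b=cv2.boxPoints(r);e=[((b[i]+b[(i+1)%4])/2) for i in range(4)]
k=0 if np.linalg.norm(e[0]-e[2])>np.linalg.norm(e[1]-e[3]) else 1
for p in(e[k],e[k+2]):
    q=plane(c,*p,.168)[:2]-seat;print('end u,n',q@u,q@n)
X,res=tri(cs,d[0],c,w[0]);print('tri',(X[:2]-seat)@u,(X[:2]-seat)@n,X[2],res)
# bystander change in the side view: red/blue/gray parts
a=np.load('pics/side0.npy').astype(int);z=np.load('pics/side9.npy').astype(int)
for nm,(x0,y0,x1,y1) in dict(adapt=(300,244,338,268),driver=(292,205,304,246),tray=(380,310,450,362),lid=(335,130,400,180),crank=(410,260,440,285)).items():
    print(nm,np.abs(a-z)[y0:y1,x0:x1].sum(2).mean().round(1))
E
```

```text
(array([313.82459746, 193.890716  ]), array([ 298,  146,   32,  100, 2919], dtype=int32), ((313.5, 195.5), (99.0, 31.0), 90.0)) (array([348.93902439, 198.92682927]), array([344, 189,  11,  20, 164], dtype=int32), ((349.1622009277344, 198.52703857421875), (9.04194450378418, 19.070283889770508), 9.462321281433105))
end u,n -0.12699639046531813 0.04616888568338709
end u,n -0.12689461881194636 -0.04865808038993591
tri -0.12495798086314248 0.005212053048805056 0.17622687868514803 0.003208206460485461
adapt 39.8
driver 61.1
tray 24.9
lid 105.2
crank 1.8
```

```bash
python3 -m pendant '[[0,0,0,0],[0,0,0,0],[0,0,0,0],[0,0,0,0],[0,0,0,0],[0,0,0,0]]'; python3 - <<'E'
from h import *
def blob(im):
    im=im.astype(int);m=((im[:,:,0]>im[:,:,1]+40)&(im[:,:,2]>im[:,:,1]+40)).astype(np.uint8)
    k,l,st,ce=cv2.connectedComponentsWithStats(m);i=1+np.argmax(st[1:,4]);return ce[i]
print(blob(ctrl.snapshot('wrist')),blob(ctrl.snapshot('side')))
print(ctrl.hand_in())
E
```

```text
clock: 22.35
eef_pos: [0.5222, -0.0658, 0.2705]
tool_rot: [0.418, -0.424, 0.572, -0.564]
wrist_force: [-0.9, -0.6, -1.1]
finger_gap: 1.003
[314.41419311 194.0839304 ] [348.93902439 198.92682927]
the job is handed in; nothing more can be done
None
```

I hung the red bracket in the top two slots, laid the purple tube across its forks, let go, and handed the job in at about 22.5 s. The hand was open and clear above.

- **Which bracket:** of the two red ones, I took the one at top-view pixel (225,193). Its length of about 47 pixels matches 157 mm; the other, at (205,272), is about 64 pixels long.
- **Bracket seating:** it stopped with a push of about 8 N at the expected seated height (tool at 0.114 m). After I let go it hung on its own, sagging about 2°.
- **Tube position:** the forks took its weight within 1 mm of the expected height. After I let go, the wrist view put its glass along the fork line, with ends at +46 and -49 mm, so the caps are outside the forks. It had not moved about 0.8 s later.
- **Where two views disagreed:** combining the side and wrist views put the tube about 8 mm higher and 6 mm further along its own axis. I blame the partly hidden view of the tube from the side and went by the wrist view.
- **Not fully checked:** the picture limit stopped me viewing a final image, so the release checks are numbers only. A before-and-after comparison of the bystanders in the side view was inconclusive because the arm and its shadow had moved. The last viewed images showed the fan, driver and adaptors apparently in place, and I felt no unexpected contact.

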